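# Gauge the depth of the dowel bore

### The job

Take the depth gauge (the steel rod with the sliding cross bar) out of its stand and lower it upright into the wide bore of the wooden blank until the rod stands on the bottom of the bore, so that the blank's top face pushes the cross bar up the rod; hold it down there for a second or two, then let go and leave the gauge standing in the bore with its bar lying on the face, so the depth can be read. Leave the awl in its own stand.

Things in the scene. Friction and masses are not known exactly. Their poses are not given: they have to be found in the camera images.
- gauge: Depth gauge, about 240 g: upright steel rod 12 mm across with a round wooden knob on top, 24 mm across, from 105 to 149 mm above the rod's tip (grasp it there from above). Origin: centre of the rod's lower tip; z up the rod, x along the cross bar. It starts upright in a 15 mm wide, 30 mm deep hole of a plywood stand 70 x 70 x 45 mm, tip 15 mm above the bench: lift over 30 mm to clear it.
- stop (a joint): Aluminium cross bar, 80 x 32 x 12 mm, on the gauge's rod; slides with about 3 N of friction and stays where left. Value in m: 0 when its underside is 34 mm above the rod's tip, growing upwards (at most 0.040, still clear of the knob). Starts at 0 to 0.010; reads 0.021 when the tip is on the bottom of the bore and the bar on the blank's face.
- bore (a point): Centre of the flat bottom of the wide bore: a blind vertical hole 36 mm across, 55 mm deep, in a pale wooden blank 160 x 80 x 75 mm fixed on the bench. The point is 20 mm above the bench, 55 mm below the blank's top, 40 mm from one end on the long middle line. x points along the blank to the narrow 14 mm hole, which is not meant; z up.
- awl: Marking awl to be left alone: bulbous wooden handle 26 mm across, no cross bar, in a second stand like the gauge's; its top is 105 mm above the bench. Origin at its lower tip, z up. The two stands and the blank change places in a row across the bench; apart from the gauge, nothing in or between them is taller than 110 mm.
Not all that is in view belongs to the job. What is shaped like the gauge but turquoise is not meant.

How it is judged (in metres and radians):
On the way:
1. the gauge, held in the fingers and upright, has its rod on the bottom of the wide bore for one second (z of gauge in the frame of bore between -0.004 and 0.004 m and horizontal distance between gauge and bore below 0.015 m and angle between gauge's own z axis and vertical below 0.18 rad and contact force between the fingers and gauge above 1 N), for 1 s.
At the end, for the whole second after the job is handed in: The gauge stands still and released in the wide bore, within 10 degrees of upright, its tip within 4 mm of the bottom in height and within 15 mm of the bore's axis, and the cross bar lies on the blank's face (joint stop between 0.017 and 0.026) (z of gauge in the frame of bore between -0.004 and 0.004 m and horizontal distance between gauge and bore below 0.015 m and angle between gauge's own z axis and vertical below 0.18 rad and value of joint stop between 0.017 and 0.026 m and linear speed of gauge below 0.02 m/s and contact force between the fingers and gauge below 0.5 N); the robot touches nothing.
It fails at once if the awl is moved more than 25 mm from where it stood (distance of awl from where it was at the start of the episode above 0.025 m).
It also fails if it takes over 45 s, if anything falls off the work surface, if the arm or the gripper's body presses on something with over 40 N, if the wrist force passes 120 N, or if a joint passes its speed limit or range.

### The arm

A 6-joint arm with a two-finger parallel gripper is mounted at the origin on the work surface. World frame = base frame: x ahead of the robot, y to its left, z up, the work surface at z = 0. Lengths are in mm, angles in rad, forces in N, time in s.
With the tool pointing down it reaches from about 400 to 925 mm from the base axis. Payload 3.4 kg.
Tool frame: the origin (TCP) lies at the very end of the fingers, on their centre line; the grasp point (between the pads) lies 19 mm behind it; z points along the fingers, y is the line along which they close (so a half turn about z gives the same grasp; the last joint's range is limited). The gripper opens to 85 mm and grips with 20 to 120 N. Pads are 22 mm wide; open, the fingers measure 114 mm over their backs; the gripper's body (76 mm by 85 mm) begins 54 mm behind the grasp point. The pads swing forward as they close: fully open they stand 13 mm farther back than shut.
Start: joints at [-1.268, 0.307, 1.506, -0, 1.328, -0.073], TCP at [211.011, -534.888, 203.305] pointing down, gripper open.
Joint ranges: [-3.12, 3.12], [-1.05, 2.28], [0.14, 2.33], [-1.42, 4.57], [0.1, 2.73], [-2.68, 2.68]. Speed limits (rad/s): [2.57, 2.57, 3.14, 3.14, 3.14, 3.14].

### API

Orientations are given as a 3x3 rotation matrix whose columns are the frame's x, y, z axes.
In Python, from plant import sense, read_camera, camera_params, finish_job gives the robot as it stands.
- The arm moves only by the tool carry_out, never from a script. Its argument "moves" is a list of rows, each a list of 6 numbers: the shift along the tool's x, y, z as a fraction of full scale, then the turn, a rotation vector about the tool's x, y, z as a fraction of full scale. A call has 1 to 5 rows; each row is the pose to reach, as a shift and turn from the pose commanded when the call began, along the tool's axes at that moment; what a row does not reach only later rows make up. Full scale, the value 1, is 12 cm for a shift and 1.5 rad for a turn. A row lasts 1/8 s, in which the tool goes at most 62.5 mm and 10.7 degrees, less where a joint would pass 70% of its speed; a pose out of reach is approached as far as the arm can. A call with a number of a shift or a turn outside -1 to 1 is refused whole. A call with a gripper value outside its range is refused whole. "claw" is the opening, from 0 (shut) to 1 (fully open), set as the call begins (left out, the last holds). The fingers move at their own pace and stop on an object; "newtons" is the grip in N (left out, the last holds). Time passes only in rows, so rows that repeat a pose let the fingers close. It gives the time, the measured TCP pose, the force, the opening and the grip force at its end, in the units of the state.
- sense(): the state, without advancing time (a new reading comes with each control period).
- read_camera(name): name is "side" or "top" or "wrist"; returns (picture, depth): 400x640x3 uint8, red, green, blue; 400x640 float32, mm along the optical axis (not along the pixel's ray), 0 where there is no reading.
- camera_params(name): a dict with "camera_matrix" (3x3 intrinsics, pixels), "extrinsics" (4x4, takes a point from camera to world coordinates). Camera axes: x right, y down, z forward; pixel columns grow to the right and rows downward; lengths in mm; the calibration is good to about 2 mm. The wrist camera is an equidistant fisheye: a pixel r from the principal point sees the ray r / f radians off the axis. A picture is of the moment at which its call begins: read the wrist's pose just before it. camera_params takes no time and is no camera call; for the wrist camera it gives the pose at the moment of the call.
- finish_job(): hands the job in; it is judged then, once.
The state is a dict: "clock": time; "q": joint angles; "joint_velocities": joint speeds; "joint_efforts": joint torques, N m; "ee_pos": TCP position; "tool_rot": TCP orientation; "ft_force": force on the tool from outside, world axes, zero at the start; "torque": the same for the moment, N m; "grip_width": finger opening in mm; "gripper_force": force on a finger pad.
Only numpy, scipy, OpenCV 4.12 (cv2) and the standard library are available. Lean on these libraries where they do the work, as an engineer would, in place of code of your own. Each camera call takes 0.05 s, during which the arm holds its last target. There are 200 camera calls.

## Working session

There is one attempt and no reset: what is moved stays moved. The work goes in short steps, Python scripts to look and compute and a tool call to move; the robot and the scene stay as the last step left them, time stands still between calls to the robot, and variables do not carry over. Pictures are saved under pics/ and viewed, at most 10 in all, crops included, and the job is handed in when it is done.

Besides the shell and the picture viewer there is one more tool, called after "Call:" as a command line: name --pt "numbers of a row" for each row, then --argument value for the rest. carry_out: Moves the arm, as the interface text tells. Shift numbers are shares of 12 cm and turn numbers shares of 1.5 rad, none past 1 either way. Its arguments: {"type":"object","properties":{"moves":{"type":"array","items":{"type":"array","items":{"type":"number","minimum":-1,"maximum":1}}},"claw":{"type":"number"},"newtons":{"type":"number"}},"required":["moves"]}

```bash
mkdir -p pics; cat > h.py <<'E'
import numpy as np, cv2
from plant import sense, read_camera, camera_params
def cloud(name):
    p=camera_params(name); im,d=read_camera(name)
    K=np.array(p["camera_matrix"]);T=np.array(p["extrinsics"])
    v,u=np.mgrid[:d.shape[0],:d.shape[1]]
    P=np.stack([(u-K[0,2])/K[0,0]*d,(v-K[1,2])/K[1,1]*d,d],-1)@T[:3,:3].T+T[:3,3]
    P[d==0]=np.nan
    return im,d,P
E
python3 - <<'E'
from h import *
s=sense();print(s["clock"],s["ee_pos"],np.round(s["tool_rot"],3).tolist(),s["grip_width"])
for n in("top","side"):
    im,d,P=cloud(n); np.savez(f"{n}.npz",im=im,P=P)
    cv2.imwrite(f"pics/{n}0.png",im[:,:,::-1])
    print(n,np.round(camera_params(n)["extrinsics"],2).tolist())
E
```

```text
0.0 [ 210.775544   -534.14976034  202.38337651] [[0.93, 0.367, -0.001], [0.367, -0.93, 0.002], [0.0, -0.002, -1.0]] 85.33177755510476
top [[-0.02, -0.99, 0.16, 407.66], [-1.0, 0.02, -0.0, 63.08], [-0.0, -0.16, -0.99, 947.3], [0.0, 0.0, 0.0, 1.0]]
side [[0.99, -0.07, 0.11, 422.49], [-0.13, -0.48, 0.87, -881.22], [-0.01, -0.87, -0.49, 564.01], [0.0, 0.0, 0.0, 1.0]]
```

View pics/top0.png

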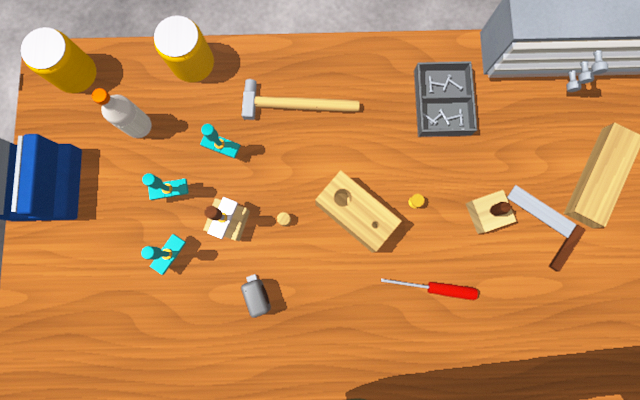

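View pics/side0.png

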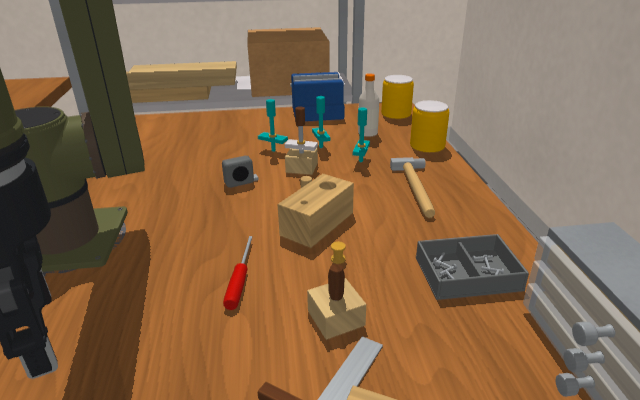

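The top view shows the candidates for the gauge:
- (213,212): brown knob over an aluminium bar in a plywood stand.
- (148,180), (149,253) and (208,130): three turquoise lookalikes, not meant.
- (500,209): the awl, with a brown bulb and no bar.

I choose (213,212). The blank's wide bore is at (342,197) and its narrow hole is at (375,225). In the side view the gauge's knob is at (300,117) and its bar at (302,146).

```bash
python3 - <<'E'
from h import *
z=np.load("top.npz");im=z["im"];P=z["P"]
c=cv2.resize(im[170:270,180:420],None,fx=3.2,fy=3.2,interpolation=cv2.INTER_CUBIC)
cv2.imwrite("pics/crop1.png",c[:,:,::-1])
def rep(n,m,P):
    q=P[m]; print(n,len(q),np.round(np.nanmedian(q,0),1),np.round(np.nanmin(q,0),1),np.round(np.nanmax(q,0),1))
    return q
def sub(P,r): 
    m=np.zeros(P.shape[:2],bool);m[r[0]:r[1],r[2]:r[3]]=1;return m
g=sub(P,(190,245,195,255))
rep("knob",g&(P[...,2]>145),P)
b=(im.min(-1)>170)&g
q=rep("bar",b,P)
r=cv2.minAreaRect(q[:,:2].astype(np.float32));print(r)
rep("standtop",g&(abs(P[...,2]-45)<4),P)
q=P[g&(abs(P[...,2]-45)<4)];print(cv2.minAreaRect(q[:,:2].astype(np.float32)))
m=sub(P,(165,255,310,412))&(abs(P[...,2]-75)<5)
q=rep("blank",m,P);r=cv2.minAreaRect(q[:,:2].astype(np.float32));print(r,cv2.boxPoints(r))
a=sub(P,(190,235,465,515))
rep("awl",a&(P[...,2]>95),P)
h=sub(P,(180,212,328,358))&(P[...,2]<65)
rep("boreinside",h,P)
rep("screw caps",sub(P,(210,227,275,292))&(P[...,2]>10),P);rep("cap2",sub(P,(193,210,407,427))&(P[...,2]>10),P)
z=np.load("side.npz");im=z["im"];P=z["P"]
rep("side knob",sub(P,(105,130,290,310))&(P[...,2]>115)&(P[...,1]<430),P)
s=sub(P,(130,160,280,322))&(im.min(-1)>150);rep("side bar",s,P)
q=P[s];print(cv2.minAreaRect(q[:,:2].astype(np.float32)))
m=sub(P,(170,250,270,360))&(abs(P[...,2]-75)<4)
q=rep("blank side",m,P);r=cv2.minAreaRect(q[:,:2].astype(np.float32));print(r)
E
```

```text
knob 161 [509.  259.8 163.1] [498.2 249.8 145.9] [520.8 273.2 166.8]
bar 550 [499.4 261.   70. ] [468.8 233.   -3.6] [563.8 303.6 135.7]
((512.5003051757812, 259.0445861816406), (66.25917053222656, 85.42208099365234), 67.7153549194336)
standtop 498 [503.2 243.8  44.4] [465.9 217.7  41. ] [552.2 305.5  48.9]
((509.714111328125, 261.781982421875), (70.64989471435547, 69.85543823242188), 71.21878814697266)
blank 2865 [513.7 -16.6  74.7] [436.  -96.8  70.1] [600.2  72.8  79.7]
((518.4490356445312, -12.225395202636719), (160.08338928222656, 80.5562973022461), 48.19816970825195) [[435.0712   -45.045204]
 [495.12225  -98.74051 ]
 [601.8269    20.594414]
 [541.7758    74.28972 ]]
awl 118 [ 514.1 -294.9  102.4] [ 503.4 -307.9   95.2] [ 525.5 -284.9  107.4]
boreinside 257 [554.3  15.2  20.2] [534.8 -20.2  -3.8] [596.9  44.1  64.9]
screw caps 142 [508.8 141.5  29.6] [496.1 128.8  12.3] [521.7 154.2  34.3]
cap2 135 [ 542.4 -142.5   31.5] [ 529.5 -155.8   25.7] [ 555.7 -129.9   36.6]
side knob 187 [510.  251.6 147.2] [498.6 243.1 115.3] [521.6 267.  167.5]
side bar 119 [520.5 255.9  73. ] [470.5 230.7  64.8] [549.2 287.5  75.2]
((511.4441833496094, 259.62091064453125), (38.549476623535156, 76.63688659667969), 67.05899047851562)
blank side 1575 [512.7 -26.   76.5] [437.3 -99.3  71. ] [601.5  69.2  78.9]
((518.3644409179688, -14.153770446777344), (162.9266357421875, 84.00579833984375), 47.83701705932617)
```

View pics/crop1.png

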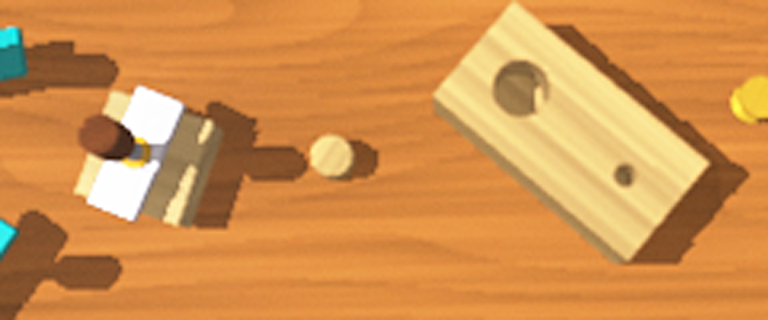

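The crop shows the brown knob at crop (105,138) on a rod through the white bar, standing in plywood, so this is the gauge. The wide bore is at crop (520,88). The sizes agree: knob top at about 165 mm, blank 160x80 with its top at 75, awl top at about 106. Next I check how close the turquoise lookalikes are and plan the path.

```bash
python3 - <<'E'
from h import *
for n in("top","side"):
    z=np.load(n+".npz");im=z["im"];P=z["P"]
    hsv=cv2.cvtColor(im,cv2.COLOR_RGB2HSV)
    m=((hsv[...,0]>80)&(hsv[...,0]<95)&(hsv[...,1]>150)).astype(np.uint8)
    k,l,st,_=cv2.connectedComponentsWithStats(m)
    for i in range(1,k):
        if st[i,4]<60: continue
        q=P[l==i]; zt=np.nanpercentile(q[:,2],97); t=q[q[:,2]>zt-15]
        print(n,st[i,:5],"topz",round(zt,1),"knob",np.round(np.nanmedian(t,0),1))
R=np.array(sense()["tool_rot"]);g=np.array([510,261,0.]);p=np.array(sense()["ee_pos"])
print("to gauge in tool",R.T@(g-p))
z=np.load("side.npz");m=z["P"][...,2]>175
m&=(z["P"][...,0]>300)&(z["P"][...,1]<330); print("tall things", np.round(z["P"][m][::40],0)[:10])
E
```

```text
top [201 124  39  34 568] topz 150.1 knob [668.4 273.3 148. ]
top [143 174  45  26 636] topz 149.8 knob [574.7 379.9 147.7]
top [142 235  43  39 706] topz 149.4 knob [440.8 375.6 147.9]
side [312  96  18  52 357] topz 151.8 knob [576.  374.1 147.2]
side [266  99   9  36 205] topz 151.8 knob [441.  369.  146.1]
side [353 108  17  54 391] topz 150.8 knob [669.1 265.5 145.5]
side [258 133  30  18 206] topz 49.7 knob [442.5 365.5  46.6]
to gauge in tool [ 570.1656341  -629.52083621  203.72028058]
tall things []
```

Call:
carry_out --pt "0.33 -0.17 -0.1 0 0 0" --pt "0.67 -0.33 -0.2 0 0 0" --pt "1 -0.5 -0.2 0 0 0" --claw 0.75 --newtons 50

```text
clock: 0.48
ee_pos: [301.6, -434.6, 227.9]
tool_rot: [[0.93, 0.366, 0.001], [0.366, -0.93, -0.001], [0.0, 0.001, -1.0]]
ft_force: [0.0, 0.7, -0.0]
grip_width: 64.0
gripper_force: 0.0
```

Call:
carry_out --pt "0.33 -0.17 0 0 0 0" --pt "0.67 -0.33 0 0 0 0" --pt "1 -0.5 0 0 0 0"

```text
clock: 0.85
ee_pos: [390.9, -333.8, 227.0]
tool_rot: [[0.93, 0.367, -0.0], [0.367, -0.93, 0.0], [-0.0, -0.001, -1.0]]
ft_force: [-0.1, 0.2, -0.1]
grip_width: 64.0
gripper_force: 0.0
```

Call:
carry_out --pt "0.33 -0.17 0 0 0 0" --pt "0.67 -0.33 0 0 0 0" --pt "1 -0.5 0 0 0 0"

```text
clock: 1.23
ee_pos: [480.5, -234.0, 226.9]
tool_rot: [[0.93, 0.367, -0.001], [0.367, -0.93, 0.0], [-0.0, -0.0, -1.0]]
ft_force: [-0.4, 0.4, -0.7]
grip_width: 64.0
gripper_force: 0.0
```

Call:
carry_out --pt "0.2 -0.33 0 0 0 0" --pt "0.4 -0.67 0 0 0 0" --pt "0.6 -1 0 0 0 0"

```text
clock: 1.6
ee_pos: [502.6, -95.6, 226.9]
tool_rot: [[0.93, 0.367, -0.001], [0.367, -0.93, 0.0], [-0.001, -0.001, -1.0]]
ft_force: [0.7, -0.0, 0.4]
grip_width: 64.1
gripper_force: 0.0
```

Call:
carry_out --pt "0.13 -0.32 0 0 0 0" --pt "0.27 -0.63 0 0 0 0" --pt "0.4 -0.95 0 0 0 0"

```text
clock: 1.98
ee_pos: [505.2, 27.7, 226.9]
tool_rot: [[0.93, 0.367, -0.001], [0.367, -0.93, 0.0], [-0.001, -0.0, -1.0]]
ft_force: [-0.0, -0.2, 0.1]
grip_width: 64.2
gripper_force: 0.0
```

Call:
carry_out --pt "0.13 -0.32 0 0 0 0" --pt "0.27 -0.63 0 0 0 0" --pt "0.4 -0.95 0 0 0 0"

```text
clock: 2.35
ee_pos: [508.0, 151.3, 226.9]
tool_rot: [[0.93, 0.367, -0.001], [0.367, -0.93, -0.0], [-0.001, 0.0, -1.0]]
ft_force: [0.4, 0.3, 0.8]
grip_width: 63.6
gripper_force: 0.0
```

Call:
carry_out --pt "0.15 -0.35 0 0 0 0" --pt "0.28 -0.67 0 0 0 0" --pt "0.35 -0.84 0 0 0 0" --pt "0.35 -0.84 0 0 0 0"

```text
clock: 2.85
ee_pos: [510.2, 260.0, 226.8]
tool_rot: [[0.929, 0.369, -0.001], [0.369, -0.929, -0.001], [-0.001, 0.0, -1.0]]
ft_force: [-0.2, -0.6, -0.1]
grip_width: 64.1
gripper_force: 0.0
```

```bash
python3 - <<'E'
from h import *
p=camera_params("wrist");im,d=read_camera("wrist")
s=sense();print(np.round(s["ee_pos"],1),s["clock"])
cv2.imwrite("pics/wrist1.png",im[:,:,::-1])
K=np.array(p["camera_matrix"]);T=np.array(p["extrinsics"])
v,u=np.mgrid[:400,:640];a=(u-K[0,2])/K[0,0];b=(v-K[1,2])/K[1,1];r=np.hypot(a,b)+1e-9
t=np.tan(r)/r*d; P=np.stack([a*t,b*t,d],-1)@T[:3,:3].T+T[:3,3]
m=(d>0)&(r<1.4)&(np.hypot(P[...,0]-510,P[...,1]-261)<25)&(P[...,2]>120)&(P[...,2]<175)
q=P[m]
print(len(q),np.median(q,0) if len(q) else 0, q.min(0),q.max(0)); q=q[q[:,2]>160];print(cv2.minEnclosingCircle(q[:,:2].astype(np.float32)))
E
```

```text
[510.2 258.9 226.9] 2.9
936 [514.21086472 263.02696591 163.80183666] [498.38636193 250.12468056 122.80297211] [522.36179197 273.82912406 166.36626074]
((510.3641357421875, 262.1072998046875), 12.012042045593262)
```

View pics/wrist1.png

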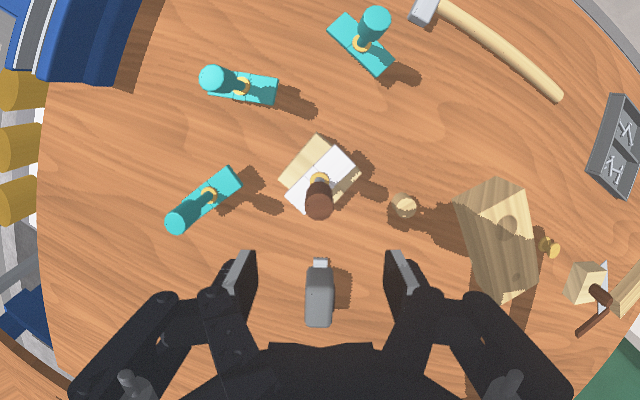

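The wrist view shows the brown knob at (319,205), centred between the fingers at columns 250 to 390. The depth puts it at (510.4, 262.1) with a 12 mm radius and its top at about 164, as expected. I descend and grip.

Call:
carry_out --pt "0.007 -0.02 0.2 0 0 0" --pt "0.007 -0.02 0.45 0 0 0" --pt "0.007 -0.02 0.7 0 0 0" --pt "0.007 -0.02 0.86 0 0 0" --pt "0.007 -0.02 0.86 0 0 0"

```text
clock: 3.52
ee_pos: [509.0, 259.4, 122.6]
tool_rot: [[0.931, 0.365, -0.004], [0.365, -0.931, -0.002], [-0.005, 0.001, -1.0]]
ft_force: [-0.3, -0.7, 0.8]
grip_width: 64.0
gripper_force: 0.0
```

Call:
carry_out --pt "0 0 0 0 0 0" --pt "0 0 0 0 0 0" --pt "0 0 0 0 0 0" --pt "0 0 0 0 0 0" --pt "0 0 0 0 0 0" --claw 0 --newtons 50

```text
clock: 4.15
ee_pos: [511.6, 262.2, 125.6]
tool_rot: [[0.93, 0.367, 0.003], [0.367, -0.93, 0.001], [0.003, 0.0, -1.0]]
ft_force: [0.2, 0.8, 6.2]
grip_width: 21.5
gripper_force: 49.1
```

Call:
carry_out --pt "0 0 -0.15 0 0 0" --pt "0 0 -0.3 0 0 0" --pt "0 0 -0.45 0 0 0" --pt "0 0 -0.45 0 0 0"

```text
clock: 4.65
ee_pos: [511.0, 262.2, 179.1]
tool_rot: [[0.93, 0.367, 0.002], [0.367, -0.93, 0.001], [0.003, -0.0, -1.0]]
ft_force: [1.4, 0.6, -2.0]
grip_width: 21.3
gripper_force: 49.5
```

```bash
python3 - <<'E'
from h import *
s=sense();print(s["clock"],np.round(s["ee_pos"],1),np.round(s["ft_force"],1),s["grip_width"],s["gripper_force"])
im,d,P=cloud("side")
c=cv2.resize(im[60:220,220:400],None,fx=3.3,fy=3.3,interpolation=cv2.INTER_CUBIC)
cv2.imwrite("pics/lift.png",c[:,:,::-1])
E
```

```text
4.65 [511.  262.2 179.1] [ 1.4  0.6 -2. ] 21.294138533112356 49.474239232367836
```

View pics/lift.png

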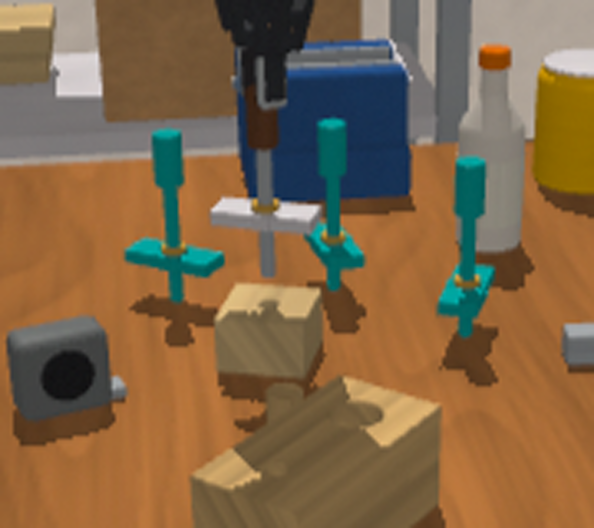

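The side crop shows the gauge lifted upright in the fingers: bar at (265,212), tip at (268,275), clear of the stand. I carry it to the bore and check the bore centre against its rim in the saved top picture.

Call:
carry_out --pt "0 0 -0.12 0 0 0" --pt "0 0 -0.24 0 0 0" --pt "0 0 -0.36 0 0 0"

```text
clock: 5.08
ee_pos: [510.6, 261.9, 222.4]
tool_rot: [[0.93, 0.367, 0.0], [0.367, -0.93, 0.0], [0.0, -0.0, -1.0]]
ft_force: [0.3, 0.4, -2.6]
grip_width: 21.0
gripper_force: 49.5
```

Call:
carry_out --pt "-0.06 0.25 0 0 0 0" --pt "-0.12 0.5 0 0 0 0" --pt "-0.18 0.75 0 0 0 0" --pt "-0.24 1 0 0 0 0"

```text
clock: 5.58
ee_pos: [528.0, 138.7, 222.3]
tool_rot: [[0.93, 0.367, 0.001], [0.367, -0.93, 0.0], [0.001, 0.0, -1.0]]
ft_force: [0.4, -0.1, -2.1]
grip_width: 21.4
gripper_force: 49.5
```

```bash
python3 - <<'E'
from h import *
z=np.load("top.npz");P=z["P"]
p=camera_params("top");K=np.array(p["camera_matrix"]);T=np.array(p["extrinsics"])
m=np.zeros(P.shape[:2],np.uint8);m[182:214,326:360]=(P[182:214,326:360,2]<70)
k,l,st,c=cv2.connectedComponentsWithStats(m);print(st,c)
i=l[197,342]
ys,xs=np.where(l==i);R=np.stack([(xs-K[0,2])/K[0,0],(ys-K[1,2])/K[1,1],np.ones(len(xs))],-1)@T[:3,:3].T
Q=T[:3,3]+R*((75-T[2,3])/R[:,2])[:,None]
print(cv2.minEnclosingCircle(Q[:,:2].astype(np.float32)),Q.mean(0))
s=sense();print(s["clock"],np.round(s["ee_pos"],1))
E
```

```text
[[     0      0    640    400 255728]
 [   326    182      4      5     11]
 [   355    182      5      5     15]
 [   334    190     17     17    233]
 [   350    191      1      1      1]
 [   350    208      1      1      1]
 [   326    210      4      4     10]
 [   337    213      1      1      1]] [[319.47627557 199.50273728]
 [326.90909091 183.27272727]
 [357.66666667 183.33333333]
 [342.07296137 197.70815451]
 [350.         191.        ]
 [350.         208.        ]
 [327.         212.        ]
 [337.         213.        ]]
((544.6943359375, 17.56555938720703), 17.58382797241211) [544.30069357  17.92482907  75.        ]
5.575 [528.  138.7 222.3]
```

The bore centre is about (545, 17), and the two estimates agree to within 1 mm.

Call:
carry_out --pt "-0.06 0.25 0 0 0 0" --pt "-0.12 0.5 0 0 0 0" --pt "-0.18 0.75 0 0 0 0" --pt "-0.24 0.99 0 0 0 0" --pt "-0.24 0.99 0 0 0 0"

```text
clock: 6.2
ee_pos: [545.1, 16.5, 222.2]
tool_rot: [[0.931, 0.364, 0.001], [0.364, -0.931, -0.001], [0.001, 0.001, -1.0]]
ft_force: [0.3, 0.1, -2.7]
grip_width: 21.1
gripper_force: 49.6
```

```bash
python3 - <<'E'
from h import *
s=sense();print(s["clock"],np.round(s["ee_pos"],1),np.round(s["ft_force"],1))
im,d,P=cloud("side")
c=cv2.resize(im[60:260,220:420],None,fx=3,fy=3,interpolation=cv2.INTER_CUBIC)
cv2.imwrite("pics/over.png",c[:,:,::-1])
near=np.hypot(P[...,0]-545,P[...,1]-17)
hold=(near<70)&(P[...,2]>95)&(P[...,2]<220)
b=hold&(im.min(-1)>130)
q=P[hold&(near<14)]
for lo in range(100,220,10):
    t=q[(q[:,2]>lo)&(q[:,2]<=lo+10)]
    if len(t):print(lo,len(t),np.round(np.median(t,0),1))
print("lowest",np.sort(q[:,2])[:5]); print("bar",np.round(np.median(P[b],0),1),np.round(P[b].min(0),1),np.round(P[b].max(0),1))
E
```

```text
6.2 [545.1  16.5 222.2] [ 0.3  0.1 -2.7]
110 11 [544.   11.4 117.2]
120 22 [544.1  11.1 124.4]
130 22 [544.2  10.8 134.9]
140 22 [544.1   9.7 145.4]
150 6 [543.2   9.6 151.4]
160 21 [546.2   9.9 169. ]
170 49 [543.9   9.6 173.8]
180 26 [542.6  11.5 184.2]
190 28 [544.1  11.1 194.6]
200 27 [542.6  10.8 203.6]
210 27 [544.3   9.5 214. ]
lowest [113.62700811 116.1519001  116.43227955 116.46846775 116.56936079]
bar [551.6  12.3 168.9] [504.  -15.4 165.8] [585.7  42.1 174.7]
```

View pics/over.png

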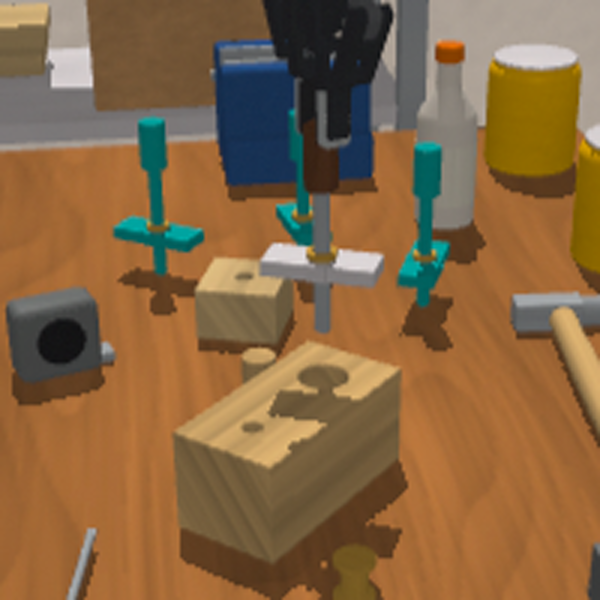

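The side crop shows the gauge upright with its tip at (322,330), above the wide bore at (322,378). The rod measures about (544, 17) and the tip is at about z 113. I lower it.

Call:
carry_out --pt "0 0 0.15 0 0 0" --pt "0 0 0.3 0 0 0" --pt "0 0 0.45 0 0 0" --pt "0 0 0.6 0 0 0" --pt "0 0 0.65 0 0 0"

```text
clock: 6.88
ee_pos: [543.6, 19.6, 142.6]
tool_rot: [[0.93, 0.368, -0.002], [0.368, -0.93, 0.001], [-0.002, -0.001, -1.0]]
ft_force: [-0.9, -0.6, -1.8]
grip_width: 21.0
gripper_force: 49.6
```

Call:
carry_out --pt "0 0 0.02 0 0 0" --pt "0 0 0.04 0 0 0" --pt "0 0 0.05 0 0 0" --pt "0 0 0.05 0 0 0"

```text
clock: 7.38
ee_pos: [544.7, 18.6, 137.7]
tool_rot: [[0.93, 0.367, 0.001], [0.367, -0.93, 0.0], [0.001, 0.0, -1.0]]
ft_force: [-1.1, 1.2, 1.1]
grip_width: 20.6
gripper_force: 50.0
```

Call:
carry_out --pt "0 0 0.015 0 0 0" --pt "0 0 0.025 0 0 0" --pt "0 0 0.025 0 0 0"

```text
clock: 7.75
ee_pos: [544.5, 18.5, 134.2]
tool_rot: [[0.93, 0.367, 0.0], [0.367, -0.93, 0.0], [0.0, -0.0, -1.0]]
ft_force: [-0.7, 1.3, 0.3]
grip_width: 21.1
gripper_force: 49.9
```

The bar is sliding: net force has gone from −2.4 N to about +0.5 N. I continue down in small steps.

Call:
carry_out --pt "0 0 0.015 0 0 0" --pt "0 0 0.015 0 0 0" --pt "0 0 0.015 0 0 0"

```text
clock: 8.12
ee_pos: [544.6, 18.2, 132.3]
tool_rot: [[0.93, 0.367, 0.0], [0.367, -0.93, -0.0], [-0.0, 0.0, -1.0]]
ft_force: [0.4, 0.5, -1.7]
grip_width: 21.5
gripper_force: 49.7
```

Call:
carry_out --pt "0 0 0.015 0 0 0" --pt "0 0 0.015 0 0 0" --pt "0 0 0.015 0 0 0"

```text
clock: 8.5
ee_pos: [544.6, 18.3, 130.7]
tool_rot: [[0.93, 0.367, 0.0], [0.367, -0.93, -0.0], [0.0, 0.0, -1.0]]
ft_force: [-0.2, 0.1, -0.3]
grip_width: 21.3
gripper_force: 49.8
```

Call:
carry_out --pt "0 0 0.015 0 0 0" --pt "0 0 0.015 0 0 0" --pt "0 0 0.015 0 0 0"

```text
clock: 8.88
ee_pos: [545.8, 18.5, 130.6]
tool_rot: [[0.93, 0.367, 0.003], [0.367, -0.93, -0.0], [0.003, 0.001, -1.0]]
ft_force: [-1.8, 0.8, 8.1]
grip_width: 21.4
gripper_force: 50.6
```

Call:
carry_out --pt "0 0 0.01 0 0 0" --pt "0 0 0.01 0 0 0" --pt "0 0 0.01 0 0 0"

```text
clock: 9.25
ee_pos: [546.6, 18.5, 130.5]
tool_rot: [[0.93, 0.367, 0.005], [0.367, -0.93, 0.0], [0.005, 0.002, -1.0]]
ft_force: [-2.2, 1.3, 13.1]
grip_width: 21.3
gripper_force: 51.2
```

The force has risen to 13 N at TCP z 130.5, against the expected 130, so the rod is on the bottom. I hold it there for about 2 s.

Call:
carry_out --pt "0 0 0 0 0 0" --pt "0 0 0 0 0 0" --pt "0 0 0 0 0 0" --pt "0 0 0 0 0 0" --pt "0 0 0 0 0 0"

```text
clock: 9.88
ee_pos: [546.6, 18.5, 130.5]
tool_rot: [[0.93, 0.367, 0.005], [0.367, -0.93, -0.0], [0.005, 0.002, -1.0]]
ft_force: [-1.5, 1.1, 13.8]
grip_width: 21.6
gripper_force: 51.2
```

Call:
carry_out --pt "0 0 0 0 0 0" --pt "0 0 0 0 0 0" --pt "0 0 0 0 0 0" --pt "0 0 0 0 0 0" --pt "0 0 0 0 0 0"

```text
clock: 10.5
ee_pos: [546.6, 18.5, 130.5]
tool_rot: [[0.93, 0.367, 0.005], [0.367, -0.93, 0.0], [0.005, 0.002, -1.0]]
ft_force: [-0.7, 0.8, 14.4]
grip_width: 21.4
gripper_force: 51.2
```

Call:
carry_out --pt "0 0 0 0 0 0" --pt "0 0 0 0 0 0" --pt "0 0 0 0 0 0" --pt "0 0 0 0 0 0" --pt "0 0 0 0 0 0"

```text
clock: 11.12
ee_pos: [546.6, 18.5, 130.5]
tool_rot: [[0.93, 0.367, 0.005], [0.367, -0.93, 0.0], [0.005, 0.002, -1.0]]
ft_force: [-2.1, 0.6, 13.6]
grip_width: 21.0
gripper_force: 51.2
```

```bash
python3 - <<'E'
from h import *
im,d,P=cloud("side")
s=sense();print(s["clock"],np.round(s["ee_pos"],1),np.round(s["ft_force"],1))
b=(np.hypot(P[...,0]-545,P[...,1]-17)<50)&(im.min(-1)>130)&(P[...,2]>60)
print("bar z pct",np.round(np.percentile(P[b][:,2],[5,50,75,95]),1),b.sum())
c=cv2.resize(im[60:260,220:420],None,fx=3,fy=3,interpolation=cv2.INTER_CUBIC)
cv2.imwrite("pics/in.png",c[:,:,::-1])
E
```

```text
11.175 [546.7  18.6 130.5] [-1.7  0.3 13.1]
bar z pct [87.3 89.2 89.9 91.3] 220
```

View pics/in.png

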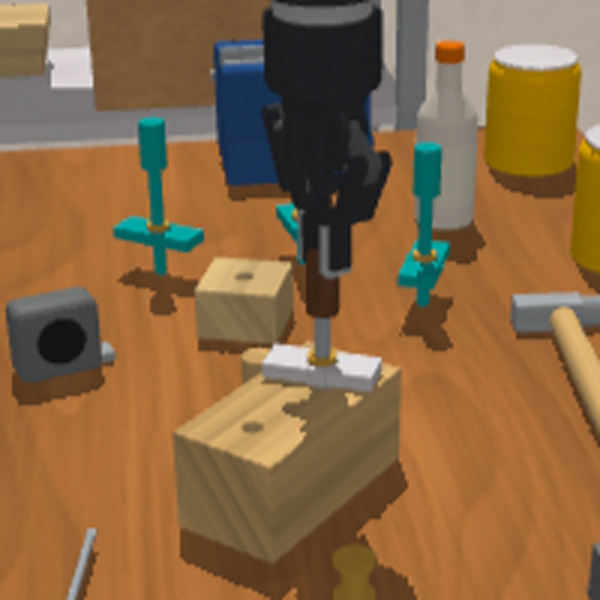

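The crop shows the bar at (322,367) lying flat on the blank, its top at about 89 mm (75 + 12, plus the 2 mm bias seen before), with the rod in the bore. I ease the pressure, release and withdraw.

Call:
carry_out --pt "0 0 -0.01 0 0 0" --pt "0 0 -0.01 0 0 0" --pt "0 0 -0.01 0 0 0" --newtons 20

```text
clock: 11.55
ee_pos: [546.1, 18.5, 130.5]
tool_rot: [[0.93, 0.367, 0.004], [0.367, -0.93, -0.0], [0.004, 0.001, -1.0]]
ft_force: [-0.1, 0.6, 7.8]
grip_width: 21.1
gripper_force: 50.6
```

Call:
carry_out --pt "0 0 0 0 0 0" --pt "0 0 0 0 0 0" --pt "0 0 0 0 0 0" --pt "0 0 0 0 0 0" --pt "0 0 0 0 0 0" --claw 0.75

```text
clock: 12.18
ee_pos: [544.3, 18.5, 128.7]
tool_rot: [[0.93, 0.367, -0.0], [0.367, -0.93, -0.0], [-0.0, -0.0, -1.0]]
ft_force: [0.4, -0.9, -0.4]
grip_width: 64.1
gripper_force: 0.0
```

Call:
carry_out --pt "0 0 -0.1 0 0 0" --pt "0 0 -0.3 0 0 0" --pt "0 0 -0.55 0 0 0" --pt "0 0 -0.8 0 0 0" --pt "0 0 -0.8 0 0 0"

```text
clock: 12.8
ee_pos: [546.7, 18.4, 228.5]
tool_rot: [[0.93, 0.367, 0.007], [0.367, -0.93, -0.0], [0.007, 0.003, -1.0]]
ft_force: [-0.9, -0.2, -0.5]
grip_width: 64.1
gripper_force: 0.0
```

```bash
python3 - <<'E'
from h import *
im,d,P=cloud("side")
s=sense();print(s["clock"],np.round(s["ee_pos"],1),np.round(s["ft_force"],1),s["gripper_force"])
n=np.hypot(P[...,0]-545,P[...,1]-17)
b=(n<50)&(im.min(-1)>130)&(P[...,2]>60)
print("bar z pct",np.round(np.percentile(P[b][:,2],[5,50,75,95]),1),b.sum())
q=P[(n<16)&(P[...,2]>92)&(P[...,2]<185)]
for lo in range(90,180,10):
    t=q[(q[:,2]>lo)&(q[:,2]<=lo+10)]
    if len(t):print(lo,len(t),np.round(np.median(t,0),1))
c=cv2.resize(im[60:260,220:420],None,fx=3,fy=3,interpolation=cv2.INTER_CUBIC)
cv2.imwrite("pics/out.png",c[:,:,::-1])
E
```

```text
12.85 [545.4  18.5 226.6] [-0.6 -0.3 -0.2] 0.0
bar z pct [86.8 89.1 89.8 90.5] 223
90 43 [543.3  13.2  94.9]
100 24 [542.2  12.6 105.1]
110 25 [542.4  12.7 114.8]
120 22 [544.1  11.4 124.9]
130 56 [541.4   7.2 135.3]
140 50 [543.4   7.7 145.3]
150 55 [543.7   7.5 155.5]
160 59 [543.5   9.  165.7]
170 38 [544.1  15.3 170.8]
```

View pics/out.png

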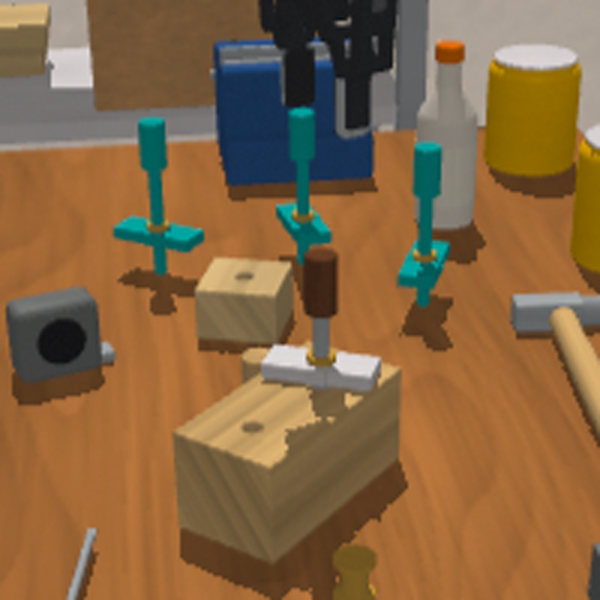

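The gauge stands upright and released at (320,285), with its bar flat on the face at (320,367). The knob top is at about 171 mm, where 169 plus the 2 mm bias is expected. I hand in the job.

```bash
python3 -c "from plant import finish_job; print(finish_job())"
```

```text
the job is handed in; nothing more can be done
None
```

I handed the job in at about 13 s: the gauge stands upright and released in the wide bore with its bar flat on the blank's face after about 2 s held on the bottom, and the arm went nowhere near the awl; `finish_job()` gave no verdict.

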